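# Square up a plywood stack in the jig and pin it

## Task

Push the three loose plywood boards on the aluminium jig into the corner of its two steel stops, so that they lie flush against both and their round holes line up over the hole in the jig. Then put the longer of the two black-headed pins through all three boards into the jig, head fully down on the top board, and finally swing the steel keeper arm all the way in over the head; if the arm is in the way at first, swing it out. Leave the short pin, the wire spool and the jar where they are.

Things in the scene. Friction and masses are not known exactly. Their poses are not given: they have to be found in the camera images.
- jig: Fixed aluminium jig: deck 170 mm (its x) by 150 mm (its y), 24 mm thick. Origin: centre of its underside, on the table; x points away from the robot and y to its left, within 0.35 rad. Two dark steel stops stand on the deck (see jig_corner). A round 22 mm post that carries the keeper arm stands at (100, 20) mm, beyond the far stop.
- jig_corner (a point): Inner corner of the two stops, on the deck: (70, 60, 24) mm in the jig's frame. The far stop's face lies at jig x = 70 (y from -50 to 60), the left stop's face at jig y = 60 (x from -40 to 70); both are 14 mm thick and rise 34 mm above the deck. A board home in the corner has its centre at jig (20, 20) mm.
- jig_hole (a point): Centre of the 17 mm hole through the jig, at the deck's upper face: (40, 20, 24) mm in the jig's frame.
- keeper (a joint): Angle of the keeper arm, a level steel bar (22 mm wide, 14 high) on the jig's post, underside 4 mm above the head of a pin that is home. 0 (hard stop): closed, pointing along jig -x, right over the hole. It grows as the arm swings out to jig +y, up to 1.75; at 1.57 it points along +y, clear of all work. Starts anywhere from 0 to 1.6, stays where left; 1.5 N at the peg moves it.
- keeper_pivot (a point): Axis of the keeper arm, at the arm's underside, 96 mm above the table.
- keeper_peg (a point): Top of the upright black round handle peg on the keeper arm, 14 mm thick, 32 mm tall (from 110 to 142 mm above the table), 100 mm from the pivot axis; the arm ends 10 mm beyond it.
- board_low: Plywood board, 100 mm (its x) by 80 mm (its y) by 12 mm thick, one of three identical ones, the lowest, lying on the jig's deck. Origin: centre of its underside. A round 17 mm through hole lies at (20, 0) mm in its frame and a 31 by 45 mm window (only there to save weight) at (-22, 0). Its x roughly agrees with the jig's x at the start.
- board_mid: Plywood board, 100 mm (its x) by 80 mm (its y) by 12 mm thick, one of three identical ones, the middle one, lying on the lowest. Origin: centre of its underside. A round 17 mm through hole lies at (20, 0) mm in its frame and a 31 by 45 mm window (only there to save weight) at (-22, 0). Its x roughly agrees with the jig's x at the start.
- board_top: Plywood board, 100 mm (its x) by 80 mm (its y) by 12 mm thick, one of three identical ones, the top one, its upper face 60 mm above the table. Origin: centre of its underside. A round 17 mm through hole lies at (20, 0) mm in its frame and a 31 by 45 mm window (only there to save weight) at (-22, 0). Its x roughly agrees with the jig's x at the start.
- board_low_hole (a point): Centre of the round hole of the lowest board, at the board's upper face.
- board_mid_hole (a point): Centre of the round hole of the middle board, at the board's upper face.
- board_top_hole (a point): Centre of the round hole of the top board, at the board's upper face.
- pin_long: The long pin, 90 g: round steel shaft 14 mm thick and 56 mm long with a chamfered foot, under a black round head 28 mm thick and 32 mm tall (88 mm in all). Origin: centre of the foot; z up along the pin. Stands upright, 30 mm deep, in one of the stand's two holes, its head's underside 66 mm above the table.
- pin_short: The short pin, not to be used: the same but with a 36 mm shaft, so its head stands 20 mm lower. In the stand's other hole.
- stand: Fixed wooden block, 150 mm (x) by 60 mm (y) by 40 mm high, with two 16 mm wide, 30 mm deep holes at x = -45 and +45 mm. Origin: centre of its underside.
- spool: Wire spool lying flat, 90 mm wide and 50 mm high, copper wire between two cardboard flanges; leave it alone. Origin: centre of its underside.
- jar: Closed jar, 64 mm wide and 75 mm high; leave it alone. Origin: centre of its underside.
There are look-alikes about, which are no part of the job. Leave any pink look-alike of the board_top alone.

How it is judged:
On the way, in this order (a step that is already met when the one before it is completed fails the run):
1. all three boards are pushed into the corner, holes over the jig's hole (horizontal distance between each of board_low_hole, board_mid_hole, board_top_hole and jig_hole below 0.0035 m and angle between the x axis of each of board_low, board_mid, board_top and the x axis of jig, either way round below 0.06 rad), for 0.2 s.
2. the long pin is through all boards and the jig, head down on the top board (z of pin_long in the frame of jig below 0.0075 m and horizontal distance between pin_long and jig_hole below 0.004 m and angle between pin_long's own z axis and vertical below 0.08 rad), for 0.2 s.
3. the keeper arm is swung in over the pin's head (value of joint keeper below 0.12 rad), for 0.2 s.
At the end, for the whole second after the job is handed in: Every board hole within 3.5 mm of the jig hole seen from above, every board within 0.06 rad of square to the jig; long pin in the hole within 4 mm and 0.08 rad of upright, foot under 7.5 mm above the table (head within 3.5 mm of the board); keeper within 0.12 rad of closed; all at rest (all of step 1 and all of step 2 and linear speed of each of pin_long, board_low, board_mid, board_top below 0.02 m/s and value of joint keeper below 0.12 rad); the robot touches nothing.
It fails at once if the wire spool is moved more than 30 mm (distance of spool from where it was at the start of the episode above 0.03 m).
It fails at once if the jar is moved more than 30 mm (distance of jar from where it was at the start of the episode above 0.03 m).
It fails at once if the short pin is moved more than 30 mm (distance of pin_short from where it was at the start of the episode above 0.03 m).
It also fails if it takes over 72 s, if anything falls off the work surface, if the arm or the gripper's body presses on something with over 40 N, if the wrist force passes 120 N, or if a joint passes its speed limit or range.

## Robot

A 6-joint arm with a two-finger parallel gripper is mounted at the origin on the work surface. World frame = base frame: x ahead of the robot, y to its left, z up, the work surface at z = 0. Lengths are in m, angles in rad, forces in N, time in s.
With the tool pointing down it reaches from about 0.3 to 0.775 m from the base axis. Payload 14.6 kg.
Tool frame: the origin (TCP) lies on the centre line of the jaws, within the pads' length; the fingertips stand 25 mm ahead of it and the grasp point (between the pads) lies 6 mm ahead of it (ctrl.tip_reach is the distance from the TCP to the fingertips, in m); z points along the fingers, y is the line along which they close (so a half turn about z gives the same grasp; the last joint's range is limited). The gripper opens to 94 mm and grips with 3 to 60 N. Pads are 16 mm wide; open, the fingers measure 119 mm over their backs; the gripper's body (75 mm by 177 mm) begins 78 mm behind the grasp point.
Start: joints at [1.077, 0.3, 1.521, -0, 1.321, -0.067], TCP at [0.228, 0.501, 0.23] pointing down, gripper open.
Joint ranges: [-3.03, 3.03], [-0.79, 2.21], [0.23, 2.52], [-1.04, 4.18], [0, 3.07], [-2.55, 2.55]. Speed limits (rad/s): [2.22, 2.22, 2.57, 3.14, 3.14, 3.14].

## Interface

Orientations are given as [roll, pitch, yaw] about the fixed x, y, z axes, in that order (R = Rz(yaw) Ry(pitch) Rx(roll)).
In Python, from station import ctrl gives the robot as it stands. The module is installed in compiled form; this text tells all that it offers.
- The arm moves only by the tool apply_moves, never from a script. Its argument "deltas" is a list of rows, each a list of 7 numbers: the closure in counts, from 0 (fully open) to 255 (shut), then the shift along the world's x, y, z in cm, then the turn, a rotation vector about the world's x, y, z in rad. In form: [[jaw, tx, ty, tz, ax, ay, az], ...]. A call has 1 to 10 rows; each row shifts and turns the commanded pose from where the row before left it; what a row does not reach is not made up. A row lasts 1/10 s, in which the tool goes at most 50 mm and 8.59 degrees, less where a joint would pass 70% of its speed; a pose out of reach is approached as far as the arm can. A call with a gripper value outside its range is refused whole. The fingers move at their own pace and stop on an object; "grip_force" is the grip in N (left out, the last holds). Time passes only in rows, so rows that do not move let the fingers close. It gives the time, the measured TCP pose, the force, the opening and the grip force at its end, in the units of the state.
- ctrl.get_obs(): the state, without advancing time (a new reading comes with each control period).
- ctrl.camera(name): name is "scene" or "top"; returns a dict with "img" (384x512x3 uint8, red, green, blue), "K" (3x3 intrinsics, pixels), "pose" (4x4, takes a point from camera to world coordinates). Camera axes: x right, y up, looking along -z (the intrinsics and any distortion apply to the point x, -y, -z); pixel columns grow to the right and rows downward; lengths in m; the calibration is good to about 2 mm. A picture is of the moment at which its call begins. There is no depth.
- ctrl.hand_in(): hands the job in; it is judged then, once.
The state is a dict: "time_s": time; "qpos": joint angles; "joint_vel": joint speeds; "tau": joint torques, N m; "ee_pos": TCP position; "eef_rot": TCP orientation; "force": force on the tool from outside, world axes, zero at the start; "moment": the same for the moment, N m; "grip_width": finger opening in m; "grip_force": force on a finger pad.
Only numpy, scipy, OpenCV 4.12 (cv2) and the standard library are available. Lean on these libraries where they do the work, as an engineer would, in place of code of your own. Each camera call takes 0.05 s, during which the arm holds its last target. There are 200 camera calls.

## Working session

There is one attempt and no reset: what is moved stays moved. The work goes in short steps, Python scripts to look and compute and a tool call to move; the robot and the scene stay as the last step left them, time stands still between calls to the robot, and variables do not carry over. Pictures are saved under pics/ and viewed, at most 10 in all, crops included, and the job is handed in when it is done.

Besides the shell and the picture viewer there is one more tool, called by a JSON object that holds its "name" and its "arguments". apply_moves: Moves the arm, as the interface text tells. Its arguments: {"type":"object","properties":{"deltas":{"type":"array"},"grip_force":{"type":"number"}},"required":["deltas"]}

```bash
mkdir -p pics; cat > h.py <<'E'
import numpy as np, cv2
from station import ctrl
def cam(n):
    c=ctrl.camera(n); return c["img"],np.array(c["K"]),np.array(c["pose"])
def ray(K,T,u,v):
    d=np.linalg.inv(K)@np.array([u,v,1.]); d=T[:3,:3]@np.array([d[0],-d[1],-d[2]]); return T[:3,3],d
def onz(K,T,u,v,z):
    o,d=ray(K,T,u,v); return o+d*(z-o[2])/d[2]
def proj(K,T,p):
    q=T[:3,:3].T@(np.array(p)-T[:3,3]); q=K@np.array([q[0],-q[1],-q[2]]); return q[:2]/q[2]
def tri(a,b):
    A=np.zeros((3,3));y=np.zeros(3)
    for o,d in(a,b):
        d=d/np.linalg.norm(d);M=np.eye(3)-np.outer(d,d);A+=M;y+=M@o
    return np.linalg.solve(A,y)
E
python3 - <<'E'
from h import *
for n in("top","scene"):
    c=ctrl.camera(n); print(n,{k:v for k,v in c.items() if k!="img"})
    cv2.imwrite(f"pics/{n}0.png",cv2.resize(c["img"][:,:,::-1],(800,600),interpolation=cv2.INTER_CUBIC))
print(ctrl.get_obs())
E
```

```text
top {'K': array([[383.27893823,   0.        , 259.18011815],
       [  0.        , 383.27893823, 190.05924596],
       [  0.        ,   0.        ,   1.        ]]), 'pose': array([[ 0.0065298 ,  0.9901084 , -0.1401525 ,  0.44221977],
       [-0.99985049,  0.00422042, -0.01676852, -0.07005492],
       [-0.01601115,  0.14024104,  0.98998793,  1.03646312],
       [ 0.        ,  0.        ,  0.        ,  1.        ]])}
scene {'K': array([[373.7444311 ,   0.        , 259.71038741],
       [  0.        , 373.7444311 , 191.14313756],
       [  0.        ,   0.        ,   1.        ]]), 'pose': array([[-0.3728362 , -0.56058803,  0.73941479,  1.2229876 ],
       [ 0.92780053, -0.23672583,  0.28835231,  0.20144645],
       [ 0.01339173,  0.79353762,  0.60837383,  0.64959823],
       [ 0.        ,  0.        ,  0.        ,  1.        ]])}
{'time_s': 0.1, 'qpos': array([ 1.07738732e+00,  3.00409725e-01,  1.52155353e+00, -1.86120904e-05,
        1.32071717e+00, -6.65885879e-02]), 'joint_vel': array([-5.58164020e-05, -1.49904496e-03, -1.14753983e-03,  1.25099056e-03,
       -2.48714443e-04,  1.65884467e-03]), 'tau': array([-1.42441348e-05, -5.32646763e+01, -3.53279650e+01,  7.08008045e-02,
        2.36168504e-02, -3.08263179e-05]), 'ee_pos': array([0.2275808 , 0.5004556 , 0.22993164]), 'eef_rot': array([-3.14050609e+00, -5.43917100e-05,  2.71477682e+00]), 'force': array([ 0.30056664, -0.03973641,  0.26141075]), 'moment': array([-0.00739813, -0.04513332, -0.06151194]), 'grip_force': 0.0, 'grip_width': 0.09405466223574342}
```

View pics/top0.png

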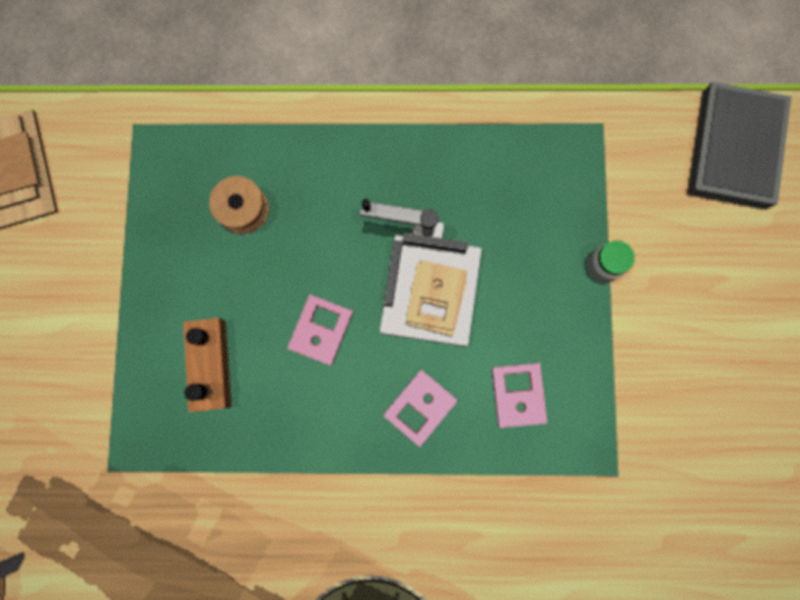

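View pics/scene0.png

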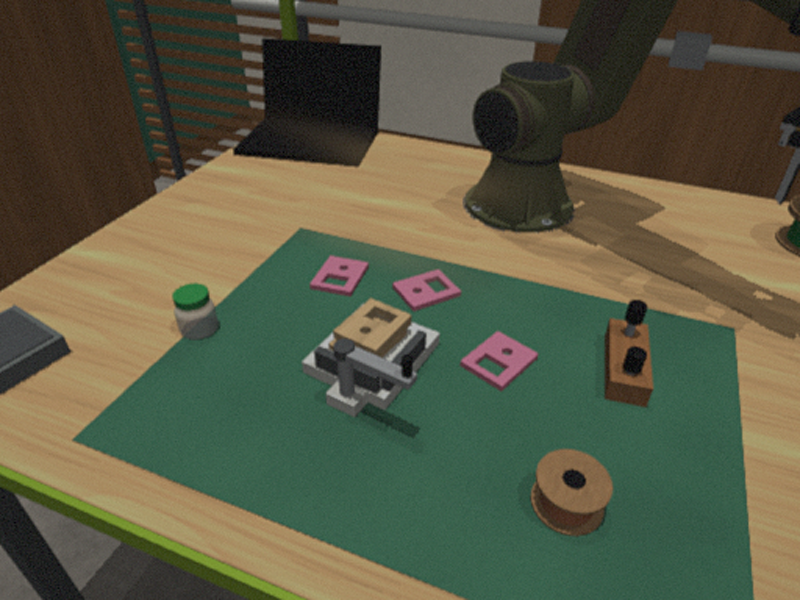

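```bash
python3 - <<'E'
from h import *
for n,(r0,r1,c0,c1) in {"top":(120,228,224,318),"scene":(180,275,185,290)}.items():
    im=np.mean([cam(n)[0].astype(float) for _ in range(3)],0).astype(np.uint8)
    np.save(f"{n}.npy",im)
    print(r0,c0); s=min(800/(c1-c0),600/(r1-r0)); s=int(s)
    cv2.imwrite(f"pics/{n}1.png",cv2.resize(im[r0:r1,c0:c1,::-1],None,fx=s,fy=s,interpolation=cv2.INTER_CUBIC)); print(s)
E
```

```text
120 224
5
180 185
6
```

View pics/top1.png

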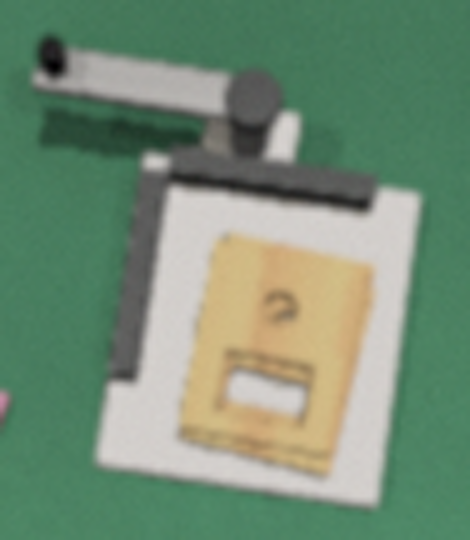

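View pics/scene1.png

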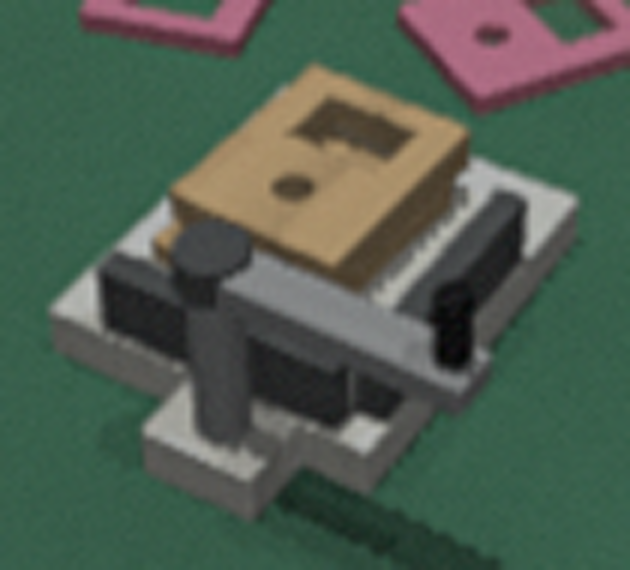

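```bash
cat >> h.py <<'E'
def T_(p,r0=120,c0=224,s=5): return (c0+(p[0]+.5)/s-.5, r0+(p[1]+.5)/s-.5)
def S_(p): return T_(p,180,185,6)
E
python3 - <<'E'
from h import *
_,K,T=cam("top"); _,K2,T2=cam("scene")
J=np.array([[-85,75],[-85,-75],[85,-75],[85,75]])/1e3
P=np.array([onz(K,T,*T_(p),.024)[:2] for p in[(97,463),(380,506),(422,190),(145,155)]])
Q=np.array([onz(K2,T2,*S_(p),.024)[:2] for p in[(578,203),(50,315),(365,455)]])
def fit(J,P):
    a=J-J.mean(0);b=P-P.mean(0)
    th=np.arctan2((a[:,0]*b[:,1]-a[:,1]*b[:,0]).sum(),(a*b).sum());R=np.array([[np.cos(th),-np.sin(th)],[np.sin(th),np.cos(th)]])
    t=P.mean(0)-R@J.mean(0);return th,t,R,(P-t-J@R.T)*1e3
for a in(fit(J,P),fit(J[[0,2,3]],Q),fit(np.r_[J,J[[0,2,3]]],np.r_[P,Q])): print(a[0],a[1],a[3].round(1))
th,t,R,_=fit(np.r_[J,J[[0,2,3]]],np.r_[P,Q])
np.savez("jig",th=th,t=t,R=R)
tj=lambda p:(R.T@(p[:2]-t)*1e3).round(1)
# top board corners & hole
for n,p in dict(tl=(225,235),tr=(374,264),br=(329,476),bl=(180,428)).items(): print(n,tj(onz(K,T,*T_(p),.06)))
for n,p in dict(fr=(172,190),fl=(345,265),nl=(468,130),nr=(315,66),hole=(293,187)).items(): print("scene",n,tj(onz(K2,T2,*S_(p),.06)))
print("hole top",tj(onz(K,T,*T_((281,307)),.06)))
pg=tri(ray(K,T,*T_((50,45))),ray(K2,T2,*S_((454,290))));print("peg",pg,tj(pg))
g=lambda a:((a[0]+.5)*.64-.5,(a[1]+.5)*.64-.5)
print("pinA",tri(ray(K,T,*g((195,391))),ray(K2,T2,*g((636,306)))))
print("pinB",tri(ray(K,T,*g((197,336))),ray(K2,T2,*g((635,354)))))
print(tri(ray(K,T,*g((237,202))),ray(K2,T2,*g((574,479)))),tri(ray(K,T,*g((617,257))),ray(K2,T2,*g((192,295)))))
E
```

```text
-0.13879762054686945 [ 0.59956743 -0.09716082] [[ 0.4  0.7]
 [-0.8 -0.2]
 [ 1.1 -0.7]
 [-0.7  0.3]]
-0.1455171531027512 [ 0.60114433 -0.09694884] [[ 0.4  0.2]
 [ 0.4  0.9]
 [-0.9 -1.1]]
-0.14208685686242187 [ 0.60027365 -0.09711646] [[-0.6  0.4]
 [-1.3 -0.6]
 [ 0.7 -0.5]
 [-1.6  0.5]
 [ 1.6  0.6]
 [ 1.   0.9]
 [ 0.2 -1.3]]
tl [38.6 25.3]
tr [ 34.6 -53.2]
br [-77.5 -45.2]
bl [-64.3  33.5]
scene fr [ 31.4 -50.6]
scene fl [33.4 32.9]
scene nl [-63.3  32.6]
scene nr [-67.4 -45.9]
scene hole [ 4.8 -9.9]
hole top [ 5.3 -8.8]
peg [0.71809738 0.00738349 0.1436122 ] [101.8 120.1]
pinA [0.42616686 0.27369053 0.09443194]
pinB [0.51380302 0.28410115 0.07196523]
[0.74574778 0.23707979 0.04768548] [ 0.64631128 -0.39857673  0.07151921]
```

```bash
cat >> h.py <<'E'
def W(x,y):
    j=np.load("jig.npz");return j["t"]+j["R"]@np.array([x,y])/1e3
def need(x,y):
    o=ctrl.get_obs();d=(W(x,y)-o["ee_pos"][:2])*100
    print((x,y),"world",W(x,y).round(4),"delta cm",d.round(2),"yaw",o["eef_rot"].round(3),"z",o["ee_pos"][2].round(4))
def tool():
    j=np.load("jig.npz");o=ctrl.get_obs();print("tool in jig",(j["R"].T@(o["ee_pos"][:2]-j["t"])*1e3).round(1),"F jig",(j["R"].T@o["force"][:2]).round(1),o["force"].round(1),"q6",o["qpos"][5].round(2),"t",o["time_s"])
E
python3 - <<'E'
from h import *
need(-98,-9);need(0,-90);need(40,20);need(100,120);print(np.load("jig.npz")["R"])
E
```

```text
(-98, -9) world [ 0.502  -0.0921] delta cm [ 27.43 -59.28] yaw [-3.141 -0.     2.715] z 0.2304
(0, -90) world [ 0.5875 -0.1862] delta cm [ 35.99 -68.68] yaw [-3.141 -0.     2.715] z 0.2304
(40, 20) world [ 0.6427 -0.083 ] delta cm [ 41.5  -58.36] yaw [-3.141 -0.     2.715] z 0.2304
(100, 120) world [0.7163 0.0075] delta cm [ 48.86 -49.31] yaw [-3.141 -0.     2.715] z 0.2304
[[ 0.98992263  0.14160925]
 [-0.14160925  0.98992263]]
```

{"name": "apply_moves", "arguments": {"deltas": [[133,1.83,-3.95,0,0,0,0.03],[133,1.83,-3.95,0,0,0,0.03],[133,1.83,-3.95,0,0,0,0.03],[133,1.83,-3.95,0,0,0,0.03],[133,1.83,-3.95,0,0,0,0.03],[133,1.83,-3.95,0,0,0,0.03],[133,1.83,-3.95,0,0,0,0.03],[133,1.83,-3.95,0,0,0,0.03],[133,1.83,-3.95,0,0,0,0.03],[133,1.83,-3.95,0,0,0,0.015]]}}

```text
time_s: 1.5
ee_pos: [0.4111, 0.1039, 0.2307]
eef_rot: [3.141, 0.001, 3.001]
force: [0.8, 0.5, -0.5]
grip_width: 0.0449
grip_force: 0.0
```

{"name": "apply_moves", "arguments": {"deltas": [[133,1.83,-3.95,0,0,0,0],[133,1.83,-3.95,0,0,0,0],[133,1.83,-3.95,-3,0,0,0],[133,1.83,-3.95,-3,0,0,0],[133,1.83,-3.95,-3,0,0,0],[133,0,0,-3,0,0,0],[133,0,0,0,0,0,0]]}}

```text
time_s: 2.2
ee_pos: [0.4975, -0.0858, 0.1119]
eef_rot: [3.141, -0.006, 2.998]
force: [0.3, 0.1, 0.3]
grip_width: 0.0447
grip_force: 0.0
```

```bash
python3 - <<'E'
from h import *
need(-98,-9);tool();print(ctrl.get_obs()["grip_width"])
E
```

```text
(-98, -9) world [ 0.502  -0.0921] delta cm [ 0.45 -0.64] yaw [ 3.141 -0.006  2.998] z 0.1119
tool in jig [-103.4   -3.3] F jig [0.3 0.1] [0.3 0.1 0.3] q6 -1.67 t 2.2
0.04471571094669384
```

{"name": "apply_moves", "arguments": {"deltas": [[133,0,0,-2,0,0,0],[133,0,0,-2,0,0,0],[133,0,0,-1.6,0,0,0],[133,0,0,0,0,0,0]]}}

```text
time_s: 2.6
ee_pos: [0.4988, -0.0846, 0.0593]
eef_rot: [3.141, -0.002, 3.001]
force: [-0.7, 1.0, 0.1]
grip_width: 0.0452
grip_force: 0.0
```

```bash
python3 - <<'E'
from h import *
need(-98,-9);tool()
E
```

```text
(-98, -9) world [ 0.502  -0.0921] delta cm [ 0.32 -0.75] yaw [ 3.141e+00 -2.000e-03  3.001e+00] z 0.0593
tool in jig [-102.2   -2. ] F jig [-0.9  0.9] [-0.7  1.   0.1] q6 -1.67 t 2.6
```

{"name": "apply_moves", "arguments": {"deltas": [[133,0,-0.7,-0.5,0,0,0],[133,0.59,-0.085,0,0,0,0],[133,0.59,-0.085,0,0,0,0],[133,0.59,-0.085,0,0,0,0],[133,0.59,-0.085,0,0,0,0],[133,0.59,-0.085,0,0,0,0],[133,0.59,-0.085,0,0,0,0],[133,0.59,-0.085,0,0,0,0],[133,0.59,-0.085,0,0,0,0],[133,0,0,0,0,0,0]]}}

```text
time_s: 3.6
ee_pos: [0.5471, -0.0993, 0.0543]
eef_rot: [-3.142, 0.001, 3.0]
force: [0.5, 0.1, 0.4]
grip_width: 0.0448
grip_force: 0.0
```

```bash
python3 - <<'E'
from h import *
need(-40,-9);tool()
E
```

```text
(-40, -9) world [ 0.5594 -0.1004] delta cm [ 1.23 -0.11] yaw [-3.142e+00  1.000e-03  3.000e+00] z 0.0543
tool in jig [-52.3  -9.7] F jig [0.5 0.2] [0.5 0.1 0.4] q6 -1.67 t 3.6
```

{"name": "apply_moves", "arguments": {"deltas": [[133,0.3,-0.04,0,0,0,0],[133,0.3,-0.04,0,0,0,0],[133,0.3,-0.04,0,0,0,0],[133,0.2,-0.03,0,0,0,0],[133,0.2,-0.03,0,0,0,0],[133,0,0,0,0,0,0]]}}

```text
time_s: 4.2
ee_pos: [0.5577, -0.1015, 0.054]
eef_rot: [-3.141, -0.005, 2.999]
force: [-15.9, -3.5, 8.4]
grip_width: 0.0449
grip_force: 7.7
```

```bash
python3 - <<'E'
from h import *
tool()
a=cam("scene")[0][170:270,185:295];b=cam("top")[0][130:230,225:325]
cv2.imwrite("pics/p2.png",np.hstack([cv2.resize(x[:,:,::-1],(400,400),interpolation=cv2.INTER_CUBIC) for x in(a,b)]))
E
```

```text
tool in jig [-41.5 -10.4] F jig [-15.2  -5.7] [-15.9  -3.5   8.4] q6 -1.67 t 4.2
```

View pics/p2.png

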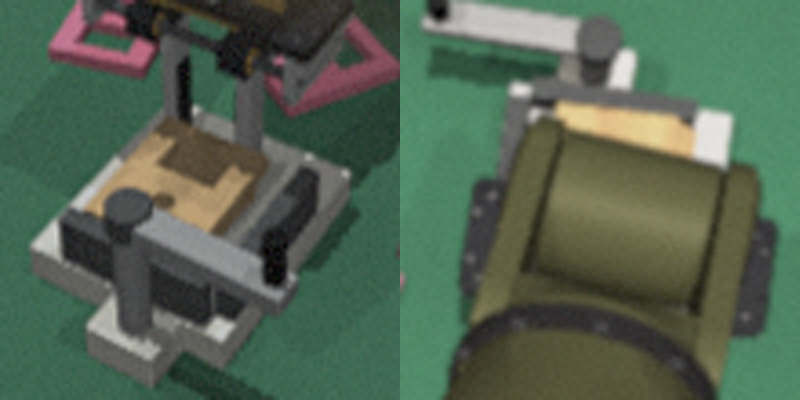

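{"name": "apply_moves", "arguments": {"deltas": [[133,0.15,-0.02,0,0,0,0],[133,0,0,0,0,0,0],[133,0,0,0,0,0,0]]}}

```text
time_s: 4.6
ee_pos: [0.5583, -0.1018, 0.0539]
eef_rot: [-3.141, -0.007, 2.999]
force: [-21.8, -4.8, 10.8]
grip_width: 0.0449
grip_force: 10.9
```

```bash
python3 - <<'E'
from h import *
tool()
E
```

```text
tool in jig [-40.9 -10.6] F jig [-20.9  -7.9] [-21.8  -4.8  10.8] q6 -1.67 t 4.6
```

{"name": "apply_moves", "arguments": {"deltas": [[133,-1.5,0.21,0,0,0,0],[133,0,0,4,0,0,0],[133,0,0,4,0,0,-0.143],[133,0.7,-1,0,0,0,-0.143],[133,0.7,-1,0,0,0,-0.143],[133,0.7,-1,0,0,0,-0.143],[133,0.7,-1.1,0,0,0,-0.143],[133,0.6,-1.1,0,0,0,-0.143],[133,0.6,-1.1,0,0,0,-0.143],[133,0.6,-1.1,0,0,0,-0.143]]}}

```text
time_s: 5.6
ee_pos: [0.5924, -0.1736, 0.1345]
eef_rot: [3.141, 0.0, 1.85]
force: [0.0, 0.7, 0.7]
grip_width: 0.045
grip_force: 0.0
```

{"name": "apply_moves", "arguments": {"deltas": [[133,0,0,0,0,0,-0.143],[133,0,0,0,0,0,-0.143],[133,0,0,0,0,0,-0.142],[133,0,0,0,0,0,0],[133,0,0,0,0,0,0]]}}

```text
time_s: 6.1
ee_pos: [0.592, -0.1731, 0.1344]
eef_rot: [3.141, 0.0, 1.432]
force: [0.2, -0.4, 0.2]
grip_width: 0.0446
grip_force: 0.0
```

```bash
python3 - <<'E'
from h import *
tool();need(0,-78)
a,K2,T2=cam("scene");b,K,T=cam("top")
for p in[(85,-75),(-85,-75)]: print(proj(K,T,[*W(*p),.024]))
a=a[170:270,185:295];b=b[130:230,225:325]
cv2.imwrite("pics/p3.png",np.hstack([cv2.resize(x[:,:,::-1],(400,400),interpolation=cv2.INTER_CUBIC) for x in(a,b)]))
E
```

```text
tool in jig [  2.6 -76.4] F jig [ 0.3 -0.3] [ 0.2 -0.4  0.2] q6 -0.21 t 6.1
(0, -78) world [ 0.5892 -0.1743] delta cm [-0.28 -0.12] yaw [3.141 0.    1.432] z 0.1344
[307.80921422 157.84279426]
[299.37169048 220.31385204]
```

View pics/p3.png

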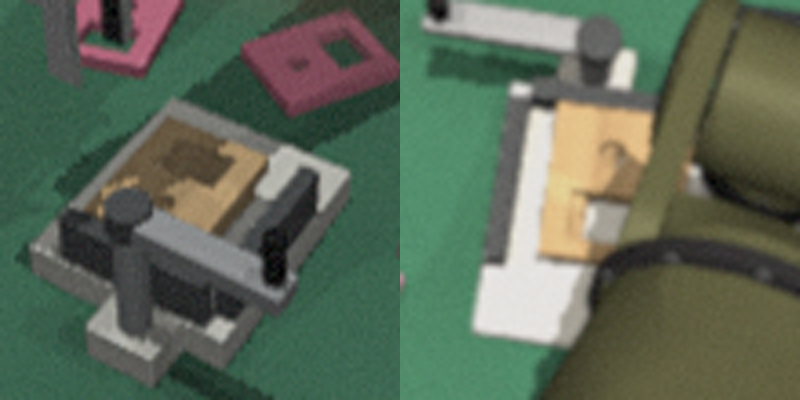

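{"name": "apply_moves", "arguments": {"deltas": [[133,-0.3,0,-4,0,0,0],[133,0,0,-4,0,0,0],[133,0,0,0,0,0,0],[133,0.085,0.59,0,0,0,0],[133,0.085,0.59,0,0,0,0],[133,0.085,0.59,0,0,0,0],[133,0.085,0.59,0,0,0,0],[133,0.085,0.59,0,0,0,0],[133,0.085,0.59,0,0,0,0],[133,0,0,0,0,0,0]]}}

```text
time_s: 7.2
ee_pos: [0.5941, -0.1368, 0.0544]
eef_rot: [3.142, -0.0, 1.429]
force: [0.1, -0.6, -0.5]
grip_width: 0.045
grip_force: 0.0
```

{"name": "apply_moves", "arguments": {"deltas": [[133,0.043,0.3,0,0,0,0],[133,0.043,0.3,0,0,0,0],[133,0.03,0.2,0,0,0,0],[133,0,0,0,0,0,0]]}}

```text
time_s: 7.6
ee_pos: [0.5951, -0.1295, 0.0543]
eef_rot: [-3.141, -0.0, 1.428]
force: [0.0, 0.1, -0.3]
grip_width: 0.0449
grip_force: 0.1
```

```bash
python3 - <<'E'
from h import *
tool();need(0,-28)
E
```

```text
tool in jig [ -0.5 -32.8] F jig [0.  0.1] [ 0.   0.1 -0.3] q6 -0.13 t 7.6
(0, -28) world [ 0.5963 -0.1248] delta cm [0.12 0.47] yaw [-3.141 -0.     1.428] z 0.0543
```

{"name": "apply_moves", "arguments": {"deltas": [[133,0.03,0.2,0,0,0,0],[133,0.03,0.2,0,0,0,0],[133,0.02,0.15,0,0,0,0],[133,0,0,0,0,0,0],[133,0,0,0,0,0,0]]}}

```text
time_s: 8.1
ee_pos: [0.5956, -0.1259, 0.0543]
eef_rot: [-3.141, 0.002, 1.427]
force: [-2.8, -14.5, 0.1]
grip_width: 0.0454
grip_force: 7.2
```

```bash
python3 - <<'E'
from h import *
tool()
E
```

```text
tool in jig [ -0.5 -29.1] F jig [ -0.7 -14.8] [ -2.8 -14.5   0.1] q6 -0.12 t 8.1
```

{"name": "apply_moves", "arguments": {"deltas": [[133,0.02,0.15,0,0,0,0],[133,0,0,0,0,0,0],[133,-0.3,-2,0,0,0,0],[92,-0.1,-1,4,0,0,0],[92,0,0,4,0,0,0],[92,0,0,4,0,0,0],[92,-1,4,1,0,0,0],[92,-1,4,0,0,0,0],[92,-1,4,0,0,0,0],[92,-1,4,0,0,0,0]]}}

```text
time_s: 9.1
ee_pos: [0.5515, 0.0091, 0.1844]
eef_rot: [3.142, -0.001, 1.428]
force: [0.2, 0.8, 0.4]
grip_width: 0.0598
grip_force: 0.0
```

{"name": "apply_moves", "arguments": {"deltas": [[92,-2,4,0,0,0,0],[92,-2,4,0,0,0,0],[92,-2,4,0,0,0,0],[92,-2,4,0,0,0,0],[92,-2,4,0,0,0,0],[92,-2,2,0,0,0,0],[92,0,0,0,0,0,0]]}}

```text
time_s: 9.8
ee_pos: [0.4301, 0.2296, 0.1844]
eef_rot: [-3.141, -0.0, 1.431]
force: [-0.8, -0.7, 0.6]
grip_width: 0.0602
grip_force: 0.0
```

```bash
python3 - <<'E'
from h import *
tool();print(ctrl.get_obs()["ee_pos"])
a=np.mean([cam("scene")[0].astype(float) for _ in range(3)],0);b=np.mean([cam("top")[0].astype(float) for _ in range(3)],0)
a=a[180:260,195:275];b=b[145:225,235:315]
cv2.imwrite("pics/p4.png",np.hstack([cv2.resize(x[:,:,::-1].astype(np.uint8),(400,400),interpolation=cv2.INTER_CUBIC) for x in(a,b)]))
E
```

```text
tool in jig [-214.7  299.4] F jig [-0.6 -0.8] [-0.8 -0.7  0.6] q6 0.55 t 9.8
[0.43010764 0.22963665 0.18436056]
```

View pics/p4.png

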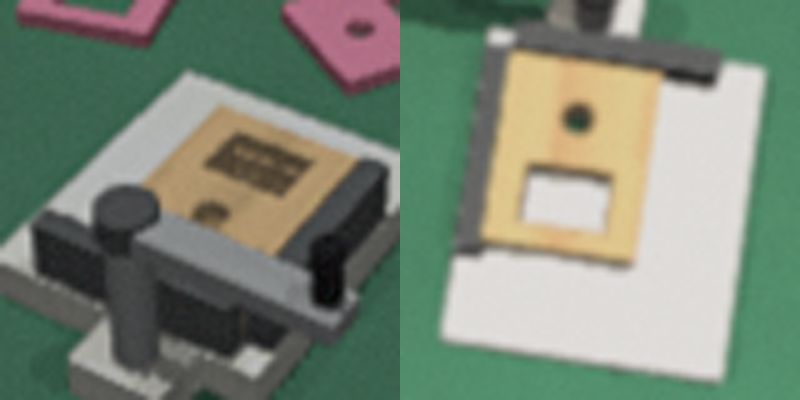

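```bash
python3 - <<'E'
from h import *
_,K,T=cam("top");_,K2,T2=cam("scene")
h1=(235+(178+.5)/5-.5,145+(118+.5)/5-.5);h2=(195+(210+.5)/5-.5,180+(212+.5)/5-.5)
p=onz(K,T,*h1,.06);q=onz(K2,T2,*h2,.06);print("hole",p,q,tri(ray(K,T,*h1),ray(K2,T2,*h2)),W(40,20))
for n,(r0,r1,c0,c1),KK,TT in(("top",(205,270,110,150),K,T),("scene",(185,250,385,425),K2,T2)):
    im=np.load(n+".npy").max(2)[r0:r1,c0:c1]; m=(im<50).astype(np.uint8)
    N,_,st,ce=cv2.connectedComponentsWithStats(m)
    for s,c in zip(st[1:],ce[1:]):
        if s[4]>20:
            u,v=c+[c0,r0];print(n,s+[c0,r0,0,0,0],(u,v),onz(KK,TT,u,v,.082))
E
```

```text
hole [ 0.63782877 -0.08172147  0.06      ] [ 0.63744387 -0.08358261  0.06      ] [ 0.63797905 -0.08244705  0.06076398] [ 0.64270274 -0.08298238]
top [120 211  13   9  95] (np.float64(126.0421052631579), np.float64(215.06315789473683)) [0.51262733 0.27943097 0.082     ]
top [119 246  15   9 108] (np.float64(125.72222222222223), np.float64(250.44444444444446)) [0.42504456 0.27536231 0.082     ]
scene [400 192  14  16 165] (np.float64(406.4969696969697), np.float64(199.8242424242424)) [0.42592172 0.27590547 0.082     ]
scene [399 222  15  18 193] (np.float64(405.70984455958546), np.float64(230.5440414507772)) [0.54038006 0.2832968  0.082     ]
```

```bash
python3 - <<'E'
from h import *
_,K,T=cam("top");_,K2,T2=cam("scene");j=np.load("jig.npz");R,t=j["R"],j["t"]
tj=lambda p:(R.T@(p[:2]-t)*1e3).round(1)
f=lambda p:T_((p[0]-400,p[1]),145,235,5)
for n,p,z in[("stop far right (84,-50)",(720,50),.058),("stop near right(70,-50)",(718,70),.058),("left stop near-left (-40,74)",(455,248),.058),("deck nl(-85,75)",(440,342),.024),("deck nr(-85,-75)",(724,382),.024),("deck fr (85,-75)",(766,66),.024),("b fl (70,60)",(507,50),.06),("b fr(70,-20)",(662,70),.06),("b nl(-30,60)",(480,247),.06),("b nr(-30,-20)",(634,265),.06)]:
    print(n,tj(onz(K,T,*f(p),z)))
g=lambda p:T_(p,180,195,5)
for n,p,z in[("stop r end far top(84,-50)",(35,215),.058),("b nr",(218,105),.06),("b nl",(360,160),.06)]: print("scene",n,tj(onz(K2,T2,*g(p),z)))
E
```

```text
stop far right (84,-50) [ 81.9 -47.5]
stop near right(70,-50) [ 71.2 -47.9]
left stop near-left (-40,74) [-41.3  73.4]
deck nl(-85,75) [-87.9  76. ]
deck nr(-85,-75) [-86.8 -75.3]
deck fr (85,-75) [ 85.1 -75. ]
b fl (70,60) [65.4 62.4]
b fr(70,-20) [ 66.5 -19. ]
b nl(-30,60) [-39.1  60.7]
b nr(-30,-20) [-36.8 -18.9]
scene stop r end far top(84,-50) [ 76.7 -51.6]
scene b nr [-34.1 -21.1]
scene b nl [-33.8  60.7]
```

{"name": "apply_moves", "arguments": {"deltas": [[133,1.13,-4.2,0,0,0,0],[133,1.13,-4.2,0,0,0,0],[133,1.13,-4.2,0,0,0,0],[133,1.13,-4.2,0,0,0,0],[133,1.13,-4.2,0,0,0,0],[133,1.13,-4.2,0,0,0,0],[133,1.13,-4.2,-4,0,0,0],[133,0,0,-4,0,0,0],[133,0,0,-4,0,0,0],[133,0,0,-1,0,0,0]]}}

```text
time_s: 11.3
ee_pos: [0.5076, -0.0604, 0.0569]
eef_rot: [-3.136, -0.0, 1.427]
force: [-0.7, -0.7, 0.3]
grip_width: 0.045
grip_force: 0.0
```

{"name": "apply_moves", "arguments": {"deltas": [[133,0,0,0,0,0,0],[133,0.4,-0.06,0,0,0,0],[133,0.4,-0.06,0,0,0,0],[133,0.4,-0.06,0,0,0,0],[133,0.4,-0.06,0,0,0,0],[133,0.4,-0.06,0,0,0,0],[133,0,0,0,0,0,0]]}}

```text
time_s: 12.0
ee_pos: [0.53, -0.0633, 0.0606]
eef_rot: [3.141, 0.0, 1.428]
force: [0.1, 0.0, -0.7]
grip_width: 0.0451
grip_force: 0.0
```

```bash
python3 - <<'E'
from h import *
tool();print(ctrl.get_obs()["ee_pos"])
E
```

```text
tool in jig [-74.3  23.5] F jig [0.1 0. ] [ 0.1  0.  -0.7] q6 -0.04 t 12.0
[ 0.53000695 -0.06333071  0.06061907]
```

{"name": "apply_moves", "arguments": {"deltas": [[133,0,-0.3,-0.7,0,0,0],[133,0.3,-0.04,0,0,0,0],[133,0.3,-0.04,0,0,0,0],[133,0.2,-0.03,0,0,0,0],[133,0.1,-0.015,0,0,0,0],[133,0,0,0,0,0,0],[133,0,0,0,0,0,0]]}}

```text
time_s: 12.7
ee_pos: [0.5385, -0.0675, 0.0535]
eef_rot: [3.141, -0.0, 1.428]
force: [-0.2, -0.1, -0.4]
grip_width: 0.0449
grip_force: 0.0
```

```bash
python3 - <<'E'
from h import *
tool();print(ctrl.get_obs()["ee_pos"])
E
```

```text
tool in jig [-65.3  20.6] F jig [-0.2 -0.2] [-0.2 -0.1 -0.4] q6 -0.05 t 12.7
[ 0.53854662 -0.06747591  0.05354805]
```

{"name": "apply_moves", "arguments": {"deltas": [[133,0.2,-0.03,0,0,0,0],[133,0.2,-0.03,0,0,0,0],[133,0,0,0,0,0,0],[133,0,0,0,0,0,0]]}}

```text
time_s: 13.1
ee_pos: [0.5392, -0.0675, 0.0536]
eef_rot: [-3.133, -0.0, 1.428]
force: [-34.0, 3.8, 24.7]
grip_width: 0.0447
grip_force: 17.6
```

```bash
python3 - <<'E'
from h import *
tool();print(ctrl.get_obs()["ee_pos"])
E
```

```text
tool in jig [-64.7  20.6] F jig [-34.2  -1. ] [-34.    3.8  24.7] q6 -0.05 t 13.1
[ 0.53918054 -0.06751715  0.05359704]
```

{"name": "apply_moves", "arguments": {"deltas": [[133,-0.4,0.06,0,0,0,0],[92,-1.1,0.15,0,0,0,0],[92,0,0,4,0,0,0],[92,0,0,4,0,0,0],[92,0,0,5,0,0,0],[92,-1.24,4.25,0,0,0,0],[92,-1.24,4.25,0,0,0,0],[92,-1.24,4.25,0,0,0,0],[92,-1.24,4.25,0,0,0,0],[92,-1.24,4.25,0,0,0,0]]}}

```text
time_s: 14.1
ee_pos: [0.4648, 0.1481, 0.1838]
eef_rot: [3.141, -0.0, 1.428]
force: [1.5, 0.1, 0.2]
grip_width: 0.06
grip_force: 0.0
```

{"name": "apply_moves", "arguments": {"deltas": [[92,-1.24,4.25,0,0,0,0],[92,-1.24,4.25,0,0,0,0],[92,-1.24,4.25,0,0,0,0],[92,0,0,0,0,0,0],[92,0,0,0,0,0,0]]}}

```text
time_s: 14.6
ee_pos: [0.428, 0.2744, 0.1834]
eef_rot: [3.142, 0.0, 1.43]
force: [0.6, 0.5, -0.1]
grip_width: 0.0602
grip_force: 0.0
```

```bash
python3 - <<'E'
from h import *
o=ctrl.get_obs();print(o["ee_pos"],o["eef_rot"],o["time_s"])
E
```

```text
[0.42803916 0.27441905 0.18342883] [3.14151899e+00 9.25715700e-05 1.42970451e+00] 14.6
```

{"name": "apply_moves", "arguments": {"deltas": [[92,-0.25,0.1,-4,0,0,0],[92,0,0,-3,0,0,0],[92,0,0,-1.8,0,0,0],[92,0,0,0,0,0,0],[255,0,0,0,0,0,0],[255,0,0,0,0,0,0],[255,0,0,0,0,0,0],[255,0,0,0,0,0,0],[255,0,0,0,0,0,0]], "grip_force": 25}}

```text
time_s: 15.5
ee_pos: [0.426, 0.2751, 0.096]
eef_rot: [3.141, -0.001, 1.428]
force: [-0.7, 0.8, 3.9]
grip_width: 0.0277
grip_force: 25.0
```

{"name": "apply_moves", "arguments": {"deltas": [[255,0,0,3,0,0,0],[255,0,0,4,0,0,0],[255,0,0,3,0,0,0],[255,2.39,-3.97,0,0,0,0],[255,2.39,-3.97,0,0,0,0],[255,2.39,-3.97,0,0,0,0],[255,2.39,-3.97,0,0,0,0],[255,2.39,-3.97,0,0,0,0],[255,2.39,-3.97,0,0,0,0],[255,2.39,-3.97,0,0,0,0]]}}

```text
time_s: 16.5
ee_pos: [0.5938, -0.0047, 0.1955]
eef_rot: [3.142, -0.0, 1.428]
force: [0.1, 0.7, -1.4]
grip_width: 0.0272
grip_force: 25.0
```

{"name": "apply_moves", "arguments": {"deltas": [[255,2.39,-3.97,0,0,0,0],[255,2.39,-3.97,0,0,0,0],[255,0,0,-3,0,0,0],[255,0,0,-2,0,0,0],[255,0,0,0,0,0,0],[255,0,0,0,0,0,0]]}}

```text
time_s: 17.1
ee_pos: [0.641, -0.0822, 0.1461]
eef_rot: [3.142, 0.0, 1.428]
force: [0.9, -0.2, -0.2]
grip_width: 0.0276
grip_force: 25.0
```

```bash
python3 - <<'E'
from h import *
o=ctrl.get_obs();print(o["ee_pos"],o["eef_rot"],o["time_s"],o["grip_width"])
a=np.mean([cam("scene")[0].astype(float) for _ in range(3)],0);_,K2,T2=cam("scene")
np.save("s5.npy",a)
cv2.imwrite("pics/p5.png",cv2.resize(a[165:255,190:290,::-1].astype(np.uint8),None,fx=6,fy=6,interpolation=cv2.INTER_CUBIC))
for z in(0,.025): print(proj(K2,T2,o["ee_pos"]-[0,0,z]))
E
```

```text
[ 0.64101884 -0.08215306  0.14611098] [3.14157760e+00 6.44092512e-06 1.42801844e+00] 17.1 0.02757501079811675
[235.55800494 193.95444742]
[235.84856607 202.79760223]
```

View pics/p5.png

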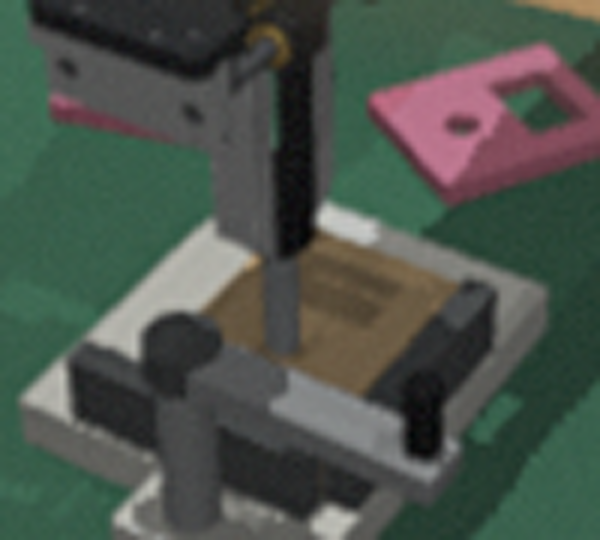

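{"name": "apply_moves", "arguments": {"deltas": [[255,0,0,-0.2,0,0,0],[255,0,0,-0.2,0,0,0],[255,0,0,0,0,0,0]]}}

```text
time_s: 17.6
ee_pos: [0.6408, -0.0823, 0.1412]
eef_rot: [-3.141, -0.0, 1.428]
force: [0.7, -0.4, -1.4]
grip_width: 0.0275
grip_force: 25.0
```

{"name": "apply_moves", "arguments": {"deltas": [[255,0,0,-0.3,0,0,0],[255,0,0,-0.3,0,0,0],[255,0,0,-0.3,0,0,0],[255,0,0,0,0,0,0]]}}

```text
time_s: 18.0
ee_pos: [0.6407, -0.0822, 0.1318]
eef_rot: [-3.141, -0.0, 1.428]
force: [-0.6, -0.8, -0.5]
grip_width: 0.0278
grip_force: 25.0
```

{"name": "apply_moves", "arguments": {"deltas": [[255,0,0,-0.4,0,0,0],[255,0,0,-0.4,0,0,0],[255,0,0,-0.4,0,0,0],[255,0,0,0,0,0,0]]}}

```text
time_s: 18.4
ee_pos: [0.6408, -0.0824, 0.1198]
eef_rot: [-3.141, 0.0, 1.428]
force: [0.4, -1.3, -1.6]
grip_width: 0.0276
grip_force: 25.0
```

{"name": "apply_moves", "arguments": {"deltas": [[255,0,0,-0.4,0,0,0],[255,0,0,-0.3,0,0,0],[255,0,0,-0.3,0,0,0],[255,0,0,0,0,0,0]]}}

```text
time_s: 18.8
ee_pos: [0.6408, -0.0823, 0.1099]
eef_rot: [-3.141, 0.0, 1.428]
force: [-0.3, -1.1, -2.6]
grip_width: 0.0274
grip_force: 25.0
```

{"name": "apply_moves", "arguments": {"deltas": [[255,0,0,-0.3,0,0,0],[255,0,0,-0.3,0,0,0],[255,0,0,-0.3,0,0,0],[255,0,0,0,0,0,0]]}}

```text
time_s: 19.2
ee_pos: [0.6409, -0.0824, 0.101]
eef_rot: [3.142, 0.0, 1.428]
force: [1.5, -3.1, -3.3]
grip_width: 0.0274
grip_force: 25.0
```

{"name": "apply_moves", "arguments": {"deltas": [[255,0,0,-0.3,0,0,0],[255,0,0,-0.3,0,0,0],[255,0,0,-0.3,0,0,0],[255,0,0,-0.15,0,0,0],[255,0,0,0,0,0,0]]}}

```text
time_s: 19.7
ee_pos: [0.641, -0.0824, 0.0907]
eef_rot: [3.141, 0.0, 1.428]
force: [3.1, -3.3, -2.1]
grip_width: 0.0276
grip_force: 25.0
```

{"name": "apply_moves", "arguments": {"deltas": [[255,0,0,-0.1,0,0,0],[255,0,0,0,0,0,0],[255,0,0,0,0,0,0],[170,0,0,0,0,0,0],[110,0,0,0,0,0,0],[110,0,0,0,0,0,0],[110,0,0,0,0,0,0]]}}

```text
time_s: 20.4
ee_pos: [0.6408, -0.082, 0.0897]
eef_rot: [-3.141, -0.0, 1.428]
force: [-0.3, -0.1, -0.5]
grip_width: 0.0514
grip_force: 0.0
```

{"name": "apply_moves", "arguments": {"deltas": [[110,0,0,2,0,0,0],[110,0,0,3,0,0,0],[110,0,0,4,0,0,0],[110,0,0,3,0,0,0],[110,0,0,0,0,0,0],[110,0,0,0,0,0,0]]}}

```text
time_s: 21.0
ee_pos: [0.6408, -0.0822, 0.2099]
eef_rot: [3.141, -0.0, 1.428]
force: [-0.2, 0.6, -0.3]
grip_width: 0.0537
grip_force: 0.0
```

```bash
python3 - <<'E'
from h import *
o=ctrl.get_obs();print(o["ee_pos"],o["eef_rot"],o["time_s"],o["grip_width"])
need(100,120)
a=cam("scene")[0]
cv2.imwrite("pics/p6.png",cv2.resize(a[165:255,190:290,::-1],None,fx=6,fy=6,interpolation=cv2.INTER_CUBIC))
E
```

```text
[ 0.64083239 -0.08220463  0.2098897 ] [ 3.14137661e+00 -8.87282463e-05  1.42786126e+00] 21.0 0.053747008641185014
(100, 120) world [0.7163 0.0075] delta cm [7.54 8.97] yaw [ 3.141 -0.     1.428] z 0.2099
```

View pics/p6.png

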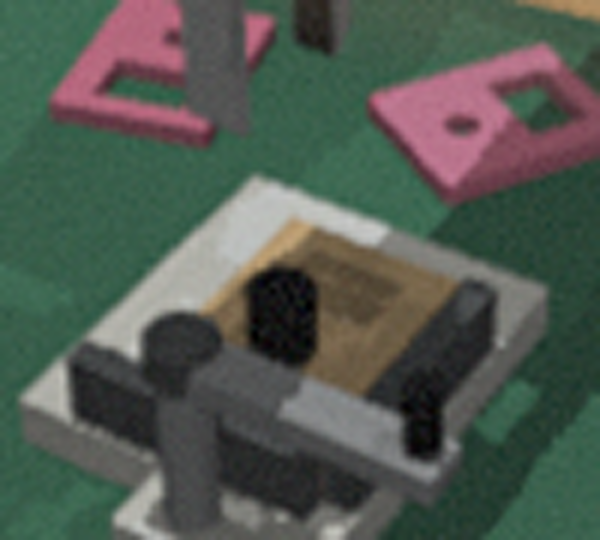

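{"name": "apply_moves", "arguments": {"deltas": [[110,2.5,3,0,0,0,0],[110,2.5,3,0,0,0,0],[110,2.5,3,0,0,0,0],[110,0,0,0,0,0,0],[110,0,0,-2.5,0,0,0],[110,0,0,-2.5,0,0,0],[110,0,0,-1.7,0,0,0],[110,0,0,0,0,0,0]]}}

```text
time_s: 21.85
ee_pos: [0.7142, 0.0073, 0.1386]
eef_rot: [-3.135, 0.001, 1.427]
force: [-1.1, 0.8, -0.6]
grip_width: 0.0532
grip_force: 0.0
```

```bash
python3 - <<'E'
from h import *
tool();print(ctrl.get_obs()["ee_pos"])
c=W(100,20)+[-.0018,.0008];j=np.load("jig.npz")["th"]
# tool centre leads peg path: TCP on circle r=100, arm angle a (0..1.57)
pts=[c+.1*np.array([np.cos(j+np.pi-a),np.sin(j+np.pi-a)]) for a in np.linspace(1.57,0,13)]
print("first",pts[0]);print((np.diff(pts,axis=0)*100).round(2).tolist())
E
```

```text
tool in jig [ 98.  119.5] F jig [-1.2  0.6] [-1.1  0.8 -0.6] q6 0.1 t 21.85
[0.71421148 0.00734911 0.13857723]
first [0.71438019 0.00832457]
[[-1.3, 0.1], [-1.31, -0.07], [-1.28, -0.24], [-1.24, -0.41], [-1.18, -0.57], [-1.09, -0.71], [-0.99, -0.85], [-0.87, -0.97], [-0.74, -1.08], [-0.59, -1.17], [-0.43, -1.23], [-0.27, -1.28]]
```

{"name": "apply_moves", "arguments": {"deltas": [[110,0,0,0.4,0,0,0],[110,-1.3,0.1,0,0,0,0.131],[110,-1.31,-0.07,0,0,0,0.131],[110,-1.28,-0.24,0,0,0,0.131],[110,-1.24,-0.41,0,0,0,0.131],[110,-1.18,-0.57,0,0,0,0.131],[110,-1.09,-0.71,0,0,0,0.131],[110,0,0,0,0,0,0]]}}

```text
time_s: 22.65
ee_pos: [0.6418, -0.012, 0.1488]
eef_rot: [3.14, 0.001, 2.215]
force: [-1.0, -0.2, -0.5]
grip_width: 0.0535
grip_force: 0.0
```

{"name": "apply_moves", "arguments": {"deltas": [[110,-0.99,-0.85,0,0,0,0.131],[110,-0.87,-0.97,0,0,0,0.131],[110,-0.74,-1.08,0,0,0,0.131],[110,-0.59,-1.17,0,0,0,0.131],[110,-0.43,-1.23,0,0,0,0.131],[110,-0.27,-1.28,0,0,0,0.131],[110,0,0,0,0,0,0]]}}

```text
time_s: 23.35
ee_pos: [0.6035, -0.0781, 0.1479]
eef_rot: [-3.141, 0.001, 2.997]
force: [-0.4, -0.3, -0.2]
grip_width: 0.0537
grip_force: 0.0
```

{"name": "apply_moves", "arguments": {"deltas": [[110,-0.07,-0.5,0,0,0,0],[110,-0.07,-0.5,0,0,0,0],[110,-0.07,-0.5,0,0,0,0],[110,0,0,0,0,0,0]]}}

```text
time_s: 23.75
ee_pos: [0.601, -0.0926, 0.147]
eef_rot: [-3.141, 0.0, 2.998]
force: [-0.0, -0.4, 0.3]
grip_width: 0.0532
grip_force: 0.0
```

```bash
python3 - <<'E'
from h import *
tool();print(ctrl.get_obs()["ee_pos"],ctrl.get_obs()["eef_rot"])
E
```

```text
tool in jig [0.  4.6] F jig [ 0.  -0.4] [-0.  -0.4  0.3] q6 -1.64 t 23.75
[ 0.6009673  -0.09257116  0.14702422] [-3.14138436e+00  1.63680699e-04  2.99794280e+00]
```

{"name": "apply_moves", "arguments": {"deltas": [[110,-0.03,-0.2,0,0,0,0],[110,-0.03,-0.2,0,0,0,0],[110,-0.02,-0.15,0,0,0,0],[110,0,0,0,0,0,0],[110,0,0,0,0,0,0]]}}

```text
time_s: 24.25
ee_pos: [0.6002, -0.0968, 0.1469]
eef_rot: [3.14, -0.0, 3.0]
force: [0.2, 6.2, 0.8]
grip_width: 0.0536
grip_force: 3.1
```

```bash
python3 - <<'E'
from h import *
tool()
E
```

```text
tool in jig [-0.2  0.3] F jig [-0.7  6.2] [0.2 6.2 0.8] q6 -1.65 t 24.25
```

{"name": "apply_moves", "arguments": {"deltas": [[110,0.1,1,0,0,0,0],[110,0,0,3,0,0,0],[110,0,0,4,0,0,0],[110,-3,3,4,0,0,0],[110,-3,4,0,0,0,0],[110,-3,4,0,0,0,0],[110,-3,4,0,0,0,0],[110,-3,4,0,0,0,0],[110,0,0,0,0,0,0],[110,0,0,0,0,0,0]]}}

```text
time_s: 25.25
ee_pos: [0.4552, 0.0989, 0.2518]
eef_rot: [-3.142, 0.001, 3.002]
force: [0.0, 0.1, 1.0]
grip_width: 0.0532
grip_force: 0.0
```

```bash
python3 - <<'E'
from h import *
a=cam("scene")[0][170:270,185:285];b=cam("top")[0][125:225,230:330]
cv2.imwrite("pics/p7.png",np.hstack([cv2.resize(x[:,:,::-1],(400,400),interpolation=cv2.INTER_CUBIC) for x in(a,b)]))
E
```

```text
(no output)
```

View pics/p7.png

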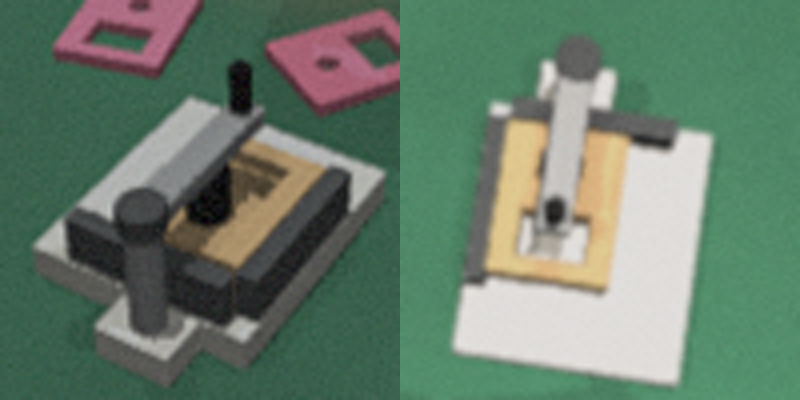

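The keeper is closed over the pin head, and the boards sit flush against both stops with the gripper clear of everything. I'm handing in.

```bash
python3 -c "
from station import ctrl
print(ctrl.hand_in())"
```

```text
the job is handed in; nothing more can be done
None
```

The job is handed in at about 25 s: the last picture shows the three boards flush in the corner, the long pin in with its head down on the top board, and the keeper swung in over it; no verdict was returned.

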